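# Pop the large screw feeder's hopper hatch for a refill

### The job

The larger of the two screw feeders is due for a refill. Press down once with the fingertips on the ribbed front edge of its hopper hatch until the push-push catch lets go, draw back so that the hatch springs up by itself, and then keep your fingers clear of it for a good two seconds to be sure that it stays open. Do not grip or hold the hatch or push it down again, leave the small feeder's hatch closed, and do not lift or disturb the other things on the bench.

Things in the scene. Friction and masses are not known exactly. Their poses are not given: they have to be found in the camera images.
- large_feeder: The larger screw feeder: a white painted steel housing 200 mm deep (x), 150 mm wide (y), 135 mm high, fixed to the bench. Origin: centre of its underside, on the bench. Its front faces its own -x, with an aluminium chute rail 30 mm long, 26 mm wide standing out of the middle of the front, its top 95 mm above the bench. The grey hopper hatch is in its top, 106 mm (x) by 116 mm (y), hinged on the far (+x) edge.
- large_feeder_pad (a point): The place to press on the large feeder's hatch: on the hatch's upper face, in the middle of its width, amid four low ribs (26 mm wide), 14 mm in from the hatch's front edge and 92 mm from the hinge axis. 140 mm above the bench while shut. The axes turn with the hatch: x from front edge to hinge, y along the hinge, z out of the hatch's upper face (up while shut).
- large_feeder_hinge (a point): Centre of the large hatch's hinge axis (the axis runs along the feeder's y), 33 mm behind the feeder's centre and 137 mm above the bench.
- large_feeder_hatch (a joint): Opening angle of the large feeder's hatch, rad. About 0: shut, held by its push-push catch, upper face 5 mm above the rim. Pressed in it goes negative, to a hard stop at -0.048 (4.4 mm down at the pad), with 2 to 3 N; past about -0.035 the catch lets go on release. A spring then swings it up in about 1.5 s to its stop at 1.25, where it stays. Pushed down and in again it would catch.
- small_feeder: The smaller screw feeder, same make: 150 mm deep (x), 110 mm wide (y), 100 mm high, fixed to the bench; its hatch is 76 mm by 82 mm. Origin: centre of its underside. To be left shut. It may stand left or right of the large one.
- small_feeder_hatch (a joint): Opening angle of the small feeder's hatch, rad; 0 is shut (same kind of catch). Must stay shut.
- casting_mid (a point): Bystander: loose aluminium die-cast housing, open on top, 110 x 80 x 45 mm. Point at its centre, half-way up.
- steel_cup_mid (a point): Bystander: loose steel cup, 64 mm across, 75 mm high, standing between the feeders. Point on its axis, half-way up.
- screwdriver_grip (a point): Bystander: loose screwdriver lying on the bench. Point in its handle.
- screw_carton_mid (a point): Bystander: loose full carton of screws, 100 x 75 x 55 mm. Point at its centre.
There are look-alikes about, which are no part of the job. Leave any black, blue or orange look-alike of the small_feeder alone.

How it is judged:
On the way, in this order (a step that is already met when the one before it is completed fails the run):
1. the large feeder's hatch is pressed in with the fingers at its ribbed front edge (grasp point within 35 mm of the pad, seen from above) (value of joint large_feeder_hatch below -0.03 rad and contact force between the fingers and large_feeder above 0.5 N and horizontal distance between the grasp point and large_feeder_pad below 0.035 m).
2. its catch has let go and the hatch has popped (value of joint large_feeder_hatch above 0.25 rad).
3. the hatch stands open by itself, at rest, with the fingers clear of it for 1.5 s (value of joint large_feeder_hatch above 0.9 rad and velocity of joint large_feeder_hatch between -0.1 and 0.1 rad/s and contact force between the fingers and large_feeder below 0.05 N), for 1.5 s.
At the end, for the whole second after the job is handed in: The large feeder's hatch stands open by more than 0.9 rad (about 52 degrees) and at rest, having been seen to stay so for 1.5 s with no finger on the feeder; the small feeder's hatch is shut within 0.03 rad; the casting, cup, screwdriver and carton are within 20 mm of where they were (value of joint large_feeder_hatch above 0.9 rad and velocity of joint large_feeder_hatch between -0.1 and 0.1 rad/s and value of joint small_feeder_hatch between -0.03 and 0.03 rad and distance of each of casting_mid, steel_cup_mid, screwdriver_grip, screw_carton_mid from where it was at the start of the episode below 0.02 m); the robot touches nothing.
It fails at once if the large feeder's hatch is pushed down again after it has popped (value of joint large_feeder_hatch between 0.04 and 1.15 rad and velocity of joint large_feeder_hatch below -0.5 rad/s).
It fails at once if the popped hatch is gripped or forced by the fingers (value of joint large_feeder_hatch above 0.3 rad and contact force between the fingers and large_feeder above 12 N).
It fails at once if the small feeder's hatch is pressed in or opened (value of joint small_feeder_hatch above 0.06 rad or value of joint small_feeder_hatch below -0.04 rad).
It fails at once if the casting, cup, screwdriver or carton is lifted or moved by more than 20 mm (distance of any of casting_mid, steel_cup_mid, screwdriver_grip, screw_carton_mid from where it was at the start of the episode above 0.02 m).
It also fails if it takes over 32 s, if anything falls off the work surface, if the arm or the gripper's body presses on something with over 40 N, if the wrist force passes 120 N, or if a joint passes its speed limit or range.

### The arm

A 7-joint arm with a two-finger parallel gripper is mounted at the origin on the work surface. World frame = base frame: x ahead of the robot, y to its left, z up, the work surface at z = 0. Lengths are in m, angles in rad, forces in N, time in s.
With the tool pointing down it reaches from about 0.4 to 0.85 m from the base axis. Payload 4.5 kg.
Tool frame: the origin (TCP) lies where the fingers leave the gripper's body, on its centre line; the fingertips stand 64 mm ahead of it and the grasp point (between the pads) lies 45 mm ahead of it; z points along the fingers, y is the direction in which the jaws open and shut (so a half turn about z gives the same grasp; the last joint's range is limited). The gripper opens to 88 mm and grips with 3 to 60 N. Pads are 18 mm wide; open, the fingers measure 123 mm over their backs; the gripper's body (75 mm by 187 mm) begins 45 mm behind the grasp point.
Start: joints at [1.267, 0.689, -0.195, 1.565, 0.157, 0.902, -0.215], TCP at [0.207, -0.59, 0.303] pointing down, gripper open.
Joint ranges: [-3.01, 3.01], [-0.46, 2.08], [-1.47, 1.51], [0.13, 2.56], [-1, 4.14], [0.04, 2.09], [-2.66, 2.66]. Speed limits (rad/s): [2.57, 2.57, 3.14, 3.14, 3.14, 3.14, 3.14].

### API

Orientations are given as a unit quaternion [x, y, z, w].
In Python, from plant import monitor, snapshot, workorder, finder gives the robot as it stands.
- The arm moves only by the tool carry_out, never from a script. Its argument "motion" is one flat list of numbers, 6 for each row, row after row: the shift along the tool's x, y, z in cm, then the turn, a rotation vector about the tool's x, y, z in rad. In form: [x, y, z, rx, ry, rz, x, y, z, rx, ry, rz, ...]. A call has 1 to 8 rows; each row shifts and turns the commanded pose from where the row before left it, along the tool's axes as they then stand; what a row does not reach is not made up. A row lasts 1/8 s, in which the tool goes at most 62.5 mm and 10.7 degrees, less where a joint would pass 70% of its speed; a pose out of reach is approached as far as the arm can. A call with a gripper value outside its range is refused whole. "hand" is the finger opening in cm, from 0 to 8.81, set as the call begins (left out, the last holds). The fingers move at their own pace and stop on an object; "grip_force" is the grip in N (left out, the last holds). Time passes only in rows, so rows that do not move let the fingers close. It gives the time, the measured TCP pose, the force and the opening at its end, in the units of the state.
- monitor.get_state(): the state, without advancing time (a new reading comes with each control period).
- snapshot(name): name is "scene" or "side" or "wrist"; returns a dict with "frame" (400x640x3 uint8, red, green, blue), "range_z" (400x640 float32, m along the optical axis (not along the pixel's ray), 0 where there is no reading), "fx", "fy", "cx", "cy" (pixels), "D" ([k1, k2, p1, p2, k3] as OpenCV has them; the pictures are not rectified), "rvec" (rotation vector, rad) and "tvec" (3), from world to camera coordinates, as OpenCV has them; the wrist camera has in their place "hand_eye" (4x4, takes a point from camera to tool coordinates, whose origin is the TCP and whose axes are the flange's). Camera axes: x right, y down, z forward; pixel columns grow to the right and rows downward; lengths in m; the calibration is good to about 2 mm. A picture is of the moment at which its call begins: read the wrist's pose just before it.
- workorder.finish_job(): hands the job in, once; it reports no verdict.
Trained networks look in a picture, given as the dict that the camera call returned (one of the last four; its "shot" number tells which), for a name from the list of things; names that differ only in an ending like _2 or _b are one class to them, and where a whole thing is asked for, a point or a joint stands for the part that bears it (a point fixed in the world has none). Each returns a list of dicts, best first, with "p" (0 to 1); they miss things now and then, are a little off and sometimes report something else, mostly with a low value. They report only what shows in the picture. A call takes as long as a camera call. They do not tell look-alikes from the thing itself.
- finder.masks_of(picture, thing): "pixels" (400x640 bool, what is visible of it) and "extent" ([left, top, right, bottom] in pixels, round what is visible of it).
The state is a dict: "clock": time; "q": joint angles; "qd": joint speeds; "joint_torque": joint torques, N m; "tool_pos": TCP position; "eef_rot": TCP orientation; "contact_force": force on the tool from outside, world axes, zero at the start; "moment": the same for the moment, N m; "opening": opening from 0.0 (shut) to 1.0 (fully open).
Only numpy, scipy, OpenCV 4.12 (cv2) and the standard library are available. Lean on these libraries where they do the work, as an engineer would, in place of code of your own. Each camera call takes 0.05 s, during which the arm holds its last target. There are 200 camera calls.

## Working session

There is one attempt and no reset: what is moved stays moved. The work goes in short steps, Python scripts to look and compute and a tool call to move; the robot and the scene stay as the last step left them, time stands still between calls to the robot, and variables do not carry over. Pictures are saved under pics/ and viewed, about 8 in all and at most 12, crops included, and the job is handed in when it is done.

Besides the shell and the picture viewer there is one more tool, called after "Request:" in YAML: its name, and indented under it one key for each argument. carry_out: Moves the arm, as the interface text tells. Its arguments: {"type":"object","properties":{"motion":{"type":"array"},"hand":{"type":"number"},"grip_force":{"type":"number"}},"required":["motion"]}

```bash
mkdir -p pics; cat > h.py <<'E'
import numpy as np, cv2
from scipy.spatial.transform import Rotation as R
from plant import monitor, snapshot, workorder, finder
def cloud(p, st=None):
    "HxWx3 world points, nan where no depth"
    K=np.array([[p['fx'],0,p['cx']],[0,p['fy'],p['cy']],[0,0,1.]])
    v,u=np.mgrid[:400,:640]
    n=cv2.undistortPoints(np.stack([u,v],-1).reshape(-1,1,2).astype(float),K,np.array(p['D'],float)).reshape(400,640,2)
    z=p['range_z'].astype(float); z=np.where(z>0,z,np.nan)
    c=np.dstack([n*z[...,None],z])
    if 'hand_eye' in p:
        H=np.array(p['hand_eye']); c=c@H[:3,:3].T+H[:3,3]
        return c@R.from_quat(st['eef_rot']).as_matrix().T+np.array(st['tool_pos'])
    M=cv2.Rodrigues(np.array(p['rvec'],float))[0]
    return (c-np.array(p['tvec']).ravel())@M
def save(p,n): cv2.imwrite(f'pics/{n}.png',p['frame'][...,::-1])
E
python3 - <<'E'
from h import *
s=monitor.get_state(); print(s['clock'],s['tool_pos'],s['eef_rot'],s['opening'])
for n in('scene','side'):
    p=snapshot(n); save(p,n+'0'); c=cloud(p)
    for t in ('large_feeder','large_feeder_pad','small_feeder','steel_cup_mid','casting_mid','screw_carton_mid'):
        for m in finder.masks_of(p,t)[:3]:
            q=c[m['pixels']]; print(n,t,round(m['p'],2),m['extent'],np.nanmedian(q,0).round(3),np.nanpercentile(q[:,2],98).round(3))
E
```

```text
0.0 [ 0.20691071 -0.58920215  0.30190043] [ 9.85763156e-01  1.68137242e-01 -2.32008161e-04 -9.02781997e-04] 0.998187122760116
scene large_feeder 0.87 [216.9, 192.4, 309.5, 286.7] [ 0.591 -0.204  0.134] 0.143
scene large_feeder 0.23 [231.0, 197.8, 285.6, 239.2] [ 0.537 -0.193  0.141] 0.144
scene large_feeder_pad 0.9 [229.9, 199.1, 286.9, 238.5] [ 0.537 -0.193  0.141] 0.144
scene small_feeder 0.97 [358.9, 160.3, 407.5, 215.8] [0.584 0.231 0.092] 0.109
scene small_feeder 0.93 [315.6, 129.7, 359.6, 180.2] [0.358 0.203 0.09 ] 0.108
scene small_feeder 0.9 [432.1, 158.4, 494.1, 214.7] [0.716 0.437 0.089] 0.109
scene casting_mid 0.66 [272.1, 184.1, 311.5, 219.9] [ 0.424 -0.009  0.03 ] 0.049
scene screw_carton_mid 0.71 [400.3, 142.0, 428.2, 168.9] [0.48  0.474 0.048] 0.06
side large_feeder 0.63 [307.2, 143.4, 374.4, 202.3] [ 0.533 -0.136  0.122] 0.144
side large_feeder_pad 0.84 [327.3, 146.1, 364.5, 169.9] [ 0.532 -0.185  0.14 ] 0.146
side small_feeder 0.85 [247.8, 227.5, 303.4, 294.6] [0.531 0.282 0.097] 0.108
side small_feeder 0.8 [187.3, 199.9, 245.4, 260.8] [0.758 0.265 0.095] 0.107
side small_feeder 0.75 [157.0, 259.7, 224.5, 324.7] [0.671 0.494 0.098] 0.109
side steel_cup_mid 0.74 [274.2, 187.9, 293.1, 213.7] [0.672 0.003 0.049] 0.077
side steel_cup_mid 0.38 [307.3, 144.2, 377.5, 204.1] [ 0.534 -0.136  0.125] 0.144
```

View pics/scene0.png

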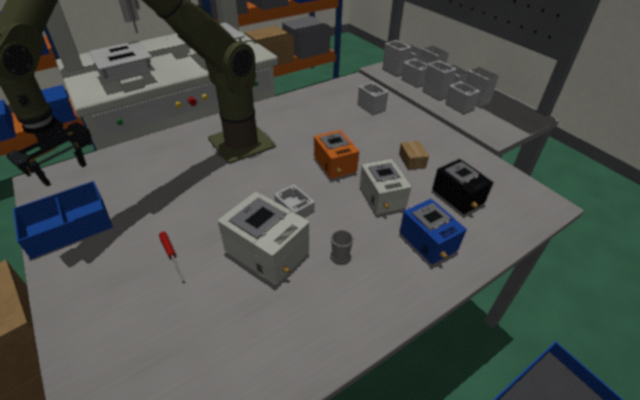

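```bash
python3 - <<'E'
from h import *
p=snapshot('scene'); c=cloud(p)
f=finder.masks_of(p,'large_feeder')[0]['pixels']; h=finder.masks_of(p,'large_feeder_pad')[0]['pixels']
for n,m,lo,hi in(('housing top',f,.128,.138),('hatch',h,.136,.15),('all',f|h,.125,.15)):
    q=c[m]; q=q[(q[:,2]>lo)&(q[:,2]<hi)]
    print(n,len(q),cv2.minAreaRect((q[:,:2]*1000).astype(np.float32)))
    print(cv2.boxPoints(cv2.minAreaRect((q[:,:2]*1000).astype(np.float32))).round())
cv2.imwrite('pics/crop.png',cv2.resize(p['frame'][170:300,190:340,::-1],None,fx=5,fy=4.5,interpolation=cv2.INTER_CUBIC))
E
```

```text
housing top 1749 ((552.7623291015625, -185.31683349609375), (203.47341918945312, 152.84632873535156), 18.0036678314209)
[[ 432. -144.]
 [ 480. -289.]
 [ 673. -227.]
 [ 626.  -81.]]
hatch 1186 ((534.1339721679688, -190.80235290527344), (112.51895904541016, 116.7875747680664), 18.835241317749023)
[[ 462. -154.]
 [ 500. -264.]
 [ 606. -228.]
 [ 569. -117.]]
all 3075 ((552.7623291015625, -185.31683349609375), (203.47341918945312, 152.84632873535156), 18.0036678314209)
[[ 432. -144.]
 [ 480. -289.]
 [ 673. -227.]
 [ 626.  -81.]]
```

View pics/crop.png

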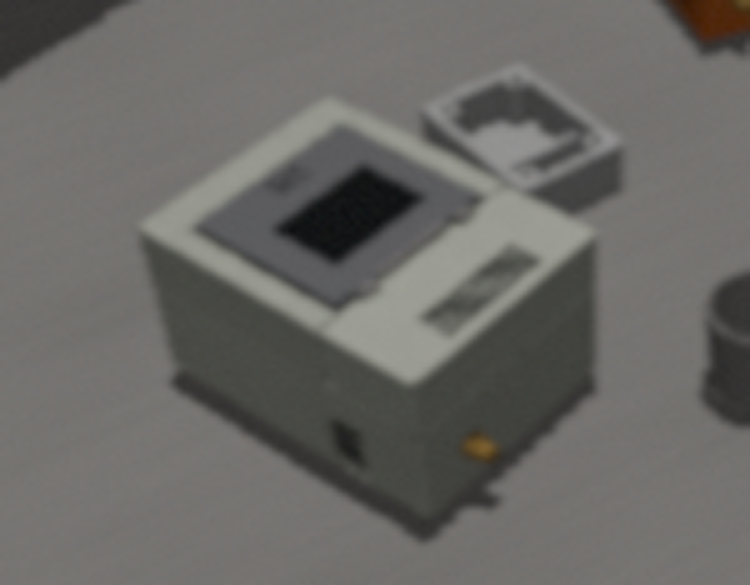

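The scene view shows the white large feeder at about (265, 235), with the loose casting behind its left edge and the cup to its right. In the crop, the hatch's ribs are at about (290, 180), on the side facing the robot. That puts the front towards the robot, yaw about 18°, and the pad near (0.497, -0.203, 0.140). I'm moving above it with the fingers shut.

Request:
carry_out:
  motion: [5,-3.35,0,0,0,0,5,-3.35,0,0,0,0,5,-3.35,0,0,0,0,5,-3.35,0,0,0,0,5,-3.35,0,0,0,0,5,-3.35,0,0,0,0,5,-3.35,0,0,0,0,5,-3.35,0,0,0,0]
  hand: 0
  grip_force: 10

```text
clock: 1.85
tool_pos: [0.4969, -0.2027, 0.303]
eef_rot: [0.986, 0.168, 0.0, 0.0]
contact_force: [0.3, -0.9, 0.1]
opening: 0.117
```

Request:
carry_out:
  motion: [0,0,0,0,0,0,0,0,0,0,0,0,0,0,0,0,0,0,0,0,0,0,0,0]

```text
clock: 2.35
tool_pos: [0.4949, -0.2057, 0.3028]
eef_rot: [0.986, 0.167, -0.0, 0.0]
contact_force: [-0.7, -0.4, -0.0]
opening: 0.003
```

```bash
cat > look.py <<'E'
from h import *
s=monitor.get_state(); p=snapshot('wrist'); save(p,'w1'); c=cloud(p,s)
print(s['clock'],s['tool_pos'],s['eef_rot'],s['contact_force'],s['opening'])
for m in finder.masks_of(p,'large_feeder_pad')[:1]:
    q=c[m['pixels']]; q=q[(q[:,2]>.136)&(q[:,2]<.15)]
    r=cv2.minAreaRect((q[:,:2]*1000).astype(np.float32)); print(m['p'],m['extent'],r,cv2.boxPoints(r).round())
goal=np.array([.4967,-.2035,.204]); print('to go, tool cm',R.from_quat(s['eef_rot']).inv().apply(goal-s['tool_pos'])*100)
E
python3 look.py
```

```text
2.35 [ 0.49491142 -0.20573645  0.30276356] [ 9.86009079e-01  1.66691290e-01 -2.13633266e-04  2.55297948e-04] [-0.73574237 -0.3714328  -0.03486551] 0.0030921570060618176
0.77 [236.8, 61.8, 405.1, 212.9] ((535.560546875, -192.27066040039062), (106.71833038330078, 116.36177062988281), 18.962133407592773) [[ 466. -155.]
 [ 504. -265.]
 [ 605. -230.]
 [ 567. -120.]]
to go, tool cm [ 0.24743649 -0.15669129  9.87616497]
```

View pics/w1.png

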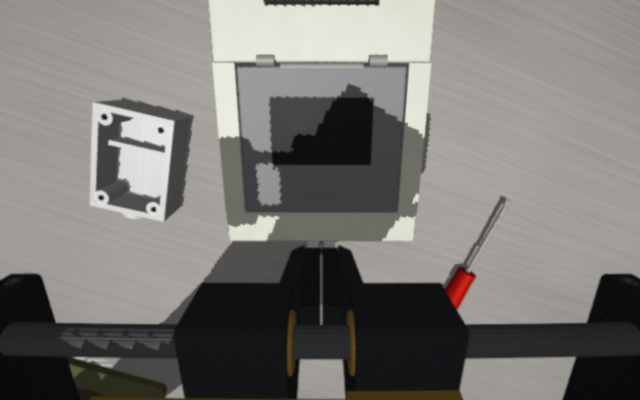

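The wrist view shows the hatch face at (237–405, 62–213), with the hinge lugs on its far edge and the ribbed edge at about row 205, towards the fingers. The casting is on the left and the screwdriver on the right, both clear of the path. The refined pad is at about (0.499, -0.205). Descending.

Request:
carry_out:
  motion: [0.3,-0.1,4,0,0,0,0,0,4,0,0,0,0,0,1.2,0,0,0,0,0,0,0,0,0,0,0,0,0,0,0]

```text
clock: 3.08
tool_pos: [0.499, -0.2027, 0.212]
eef_rot: [0.986, 0.168, 0.001, 0.001]
contact_force: [0.0, 0.3, 0.3]
opening: 0.002
```

Request:
carry_out:
  motion: [0,0,0.4,0,0,0,0,0,0.2,0,0,0,0,0,0,0,0,0]

```text
clock: 3.45
tool_pos: [0.4983, -0.2024, 0.2049]
eef_rot: [0.986, 0.168, 0.0, 0.0]
contact_force: [-0.6, 0.4, -0.0]
opening: 0.009
```

Request:
carry_out:
  motion: [0,0,0.25,0,0,0,0,0,0,0,0,0]

```text
clock: 3.7
tool_pos: [0.4983, -0.2024, 0.2022]
eef_rot: [0.986, 0.168, 0.0, 0.0]
contact_force: [-0.8, -1.2, 2.0]
opening: 0.008
```

Request:
carry_out:
  motion: [0,0,0.2,0,0,0,0,0,0,0,0,0]

```text
clock: 3.95
tool_pos: [0.4983, -0.2024, 0.2004]
eef_rot: [0.986, 0.168, 0.0, 0.0]
contact_force: [-0.9, -0.1, 5.1]
opening: 0.003
```

Request:
carry_out:
  motion: [0,0,0.15,0,0,0,0,0,0,0,0,0]

```text
clock: 4.2
tool_pos: [0.4983, -0.2024, 0.2002]
eef_rot: [0.986, 0.168, 0.0, 0.0]
contact_force: [-3.1, 0.4, 15.4]
opening: 0.009
```

The position stalled while the force rose to 15 N, so the hatch is on its hard stop. Drawing back up and away from it.

Request:
carry_out:
  motion: [0,0,-2,0,0,0,-2,0,-4,0,0,0,-5,0,-3,0,0,0,-5,0,-2,0,0,0,-3,0,0,0,0,0,0,0,0,0,0,0,0,0,0,0,0,0,0,0,0,0,0,0]

```text
clock: 5.2
tool_pos: [0.3581, -0.2515, 0.3085]
eef_rot: [0.986, 0.169, 0.0, -0.0]
contact_force: [-0.5, 0.3, -1.0]
opening: 0.004
```

Request:
carry_out:
  motion: [0,0,0,0,0,0,0,0,0,0,0,0,0,0,0,0,0,0,0,0,0,0,0,0,0,0,0,0,0,0,0,0,0,0,0,0,0,0,0,0,0,0,0,0,0,0,0,0]

```text
clock: 6.2
tool_pos: [0.3567, -0.252, 0.3087]
eef_rot: [0.986, 0.168, 0.0, 0.0]
contact_force: [-0.6, -0.6, 0.2]
opening: 0.002
```

Request:
carry_out:
  motion: [0,0,0,0,0,0,0,0,0,0,0,0,0,0,0,0,0,0,0,0,0,0,0,0,0,0,0,0,0,0,0,0,0,0,0,0,0,0,0,0,0,0,0,0,0,0,0,0]

```text
clock: 7.2
tool_pos: [0.3567, -0.2521, 0.3087]
eef_rot: [0.986, 0.168, 0.0, 0.0]
contact_force: [0.1, 0.4, 0.4]
opening: 0.005
```

Request:
carry_out:
  motion: [0,0,0,0,0,0,0,0,0,0,0,0,0,0,0,0,0,0,0,0,0,0,0,0,0,0,0,0,0,0,0,0,0,0,0,0,0,0,0,0,0,0,0,0,0,0,0,0]

```text
clock: 8.2
tool_pos: [0.3567, -0.252, 0.3087]
eef_rot: [0.986, 0.168, 0.0, 0.0]
contact_force: [0.7, 0.0, -0.3]
opening: 0.003
```

Request:
carry_out:
  motion: [0,0,0,0,0,0,0,0,0,0,0,0,0,0,0,0,0,0,0,0,0,0,0,0,0,0,0,0,0,0,0,0,0,0,0,0,0,0,0,0,0,0,0,0,0,0,0,0]

```text
clock: 9.2
tool_pos: [0.3567, -0.252, 0.3087]
eef_rot: [0.986, 0.168, -0.0, 0.0]
contact_force: [0.3, -0.6, 0.8]
opening: 0.005
```

```bash
python3 - <<'E'
from h import *
p=snapshot('scene'); c=cloud(p); save(p,'s2')
for t in ('large_feeder_pad','small_feeder','steel_cup_mid','casting_mid','screw_carton_mid'):
    for m in finder.masks_of(p,t)[:1]:
        q=c[m['pixels']]; print(t,round(m['p'],2),m['extent'],np.nanmedian(q,0).round(3),np.nanpercentile(q[:,2],98).round(3))
q=c.reshape(-1,3)-[.552,-.187,0]; a=np.deg2rad(18.7)
x=q[:,0]*np.cos(a)+q[:,1]*np.sin(a); y=q[:,1]*np.cos(a)-q[:,0]*np.sin(a)
k=(abs(y)<.06)&(abs(x)<.1)&(q[:,2]>.15)&(q[:,2]<.26)
if k.sum()>20: print(k.sum(),q[k,2].max(),'angle',np.arctan(-1/np.polyfit(q[k,2],x[k],1)[0]))
E
```

```text
small_feeder 0.87 [430.3, 159.3, 494.4, 214.0] [0.717 0.438 0.087] 0.108
steel_cup_mid 0.84 [327.6, 230.0, 356.7, 260.8] [ 0.681 -0.011  0.049] 0.077
screw_carton_mid 0.9 [398.7, 139.8, 427.0, 167.9] [0.478 0.473 0.051] 0.06
1236 0.24097075168593932 angle 1.2397229310491542
```

View pics/s2.png

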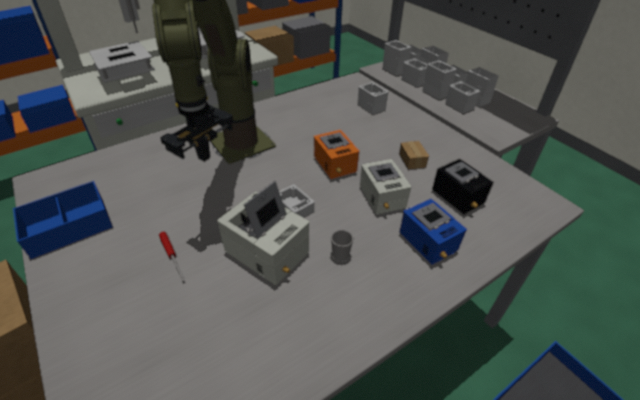

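The large hatch stands open at about (265, 208), with the gripper well clear at about (200, 140). The small white feeder at (385, 185) is still shut, and the cup, casting, screwdriver and carton look unmoved.

```bash
python3 -c "
from plant import workorder; print(workorder.finish_job())"
```

```text
the job is handed in; nothing more can be done
None
```

I opened the large feeder's hatch and handed the job in. I pressed once with closed fingertips on the ribbed front edge until the hatch hit its hard stop at about 15 N, then drew the fingers up and back.

**Hatch:** the scene camera's depth readings put it at about 1.24 rad. I then waited 4 s with the fingers well clear; wrist force readings after the draw-back were only noise, about 1 N. I took only one picture after the wait, so I did not measure the hatch staying still over time. It was open at the end of those 4 s.

**Other things on the bench:** in the last picture the small white feeder's hatch looks shut. The carton measured within 5 mm of its first position. I judged the cup, casting and screwdriver unmoved by eye only. The network missed the casting in the last picture, I never ran it on the screwdriver, and the first cup position came from a different camera.

The hand-in came at about 9.3 s on the robot's clock and gave no verdict.

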